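# Load a hinge bracket into the drill jig

## Task

Load the long narrow aluminium bracket into the drill jig so that it can be drilled: lay its flat base in the guide, plain end first, and slide it under the bridge until its end is fully home against the end stop. Leave it lying flat there, let go of it, and leave everything else on the bench where it is.

Things in the scene. Friction and masses are not known exactly. Their poses are not given: they have to be found in the camera images.
- bracket: Long narrow aluminium hinge bracket, loose, 0.27-0.53 kg. Base 150 (x) x 50 (y) x 14 mm; near its -x end stands one lug (see bracket_lug), the +x end is plain. Origin: centre of the underside, z up. It starts flat on the bench left or right of the jig, +x pointing away from the robot within 35 degrees.
- bracket_tip (a point): Middle of the lower edge of the bracket's plain end (bracket x +75 mm, y 0, z 0); axes as the bracket's.
- bracket_lug (a point): Centre of the top of the bracket's lug: bracket x -50, y 0, z +74 mm; axes as the bracket's. The lug is a solid upright block to grip, 30 mm long (x), 20 mm thick (y), rising from the base's top (z 14) to z 74 mm.
- jig: Drill jig, bolted down. Dark steel deck 260 (x) x 110 (y) mm, top 12 mm above the bench. Origin: centre of its underside on the bench; x is the sliding direction, mouth to end stop, away from the robot within 18 degrees; z up. Two rails, 12 mm high and 56 mm apart inside, run along x from -20 to +110 mm on the deck; the bracket's base has 3 mm to spare each side.
- jig_mouth (a point): Middle of the flared mouth of the rails, on the deck's top (jig x -53, y 0, z +12 mm); axes as the jig's. The mouth is about 84 mm wide here and narrows to 56 mm at jig x -20 mm. From here back to jig x -130 mm the deck is open.
- jig_bridge (a point): Middle of the underside of the aluminium bridge over the guide (jig x +60, y 0, z +34 mm: 22 mm above the deck); axes as the jig's. The bridge spans jig x +35 to +85 mm, is 80 mm wide (y), its top 50 mm above the bench, with drill bushes on it up to 55 mm. The base passes under it with 8 mm to spare, the lug does not.
- jig_stop (a point): Middle of the foot of the end stop's face, on the deck's top (jig x +110 mm, y 0, z +12 mm); axes as the jig's. The stop is a steel block 20 mm high across the guide. With the bracket home, bracket_tip meets this point, its origin is at jig x +35 mm and its lug (jig x -30 to 0 mm) stands in front of the bridge.
- wide_bracket: Bystander: a shorter and wider aluminium bracket, base 110 x 90 x 14 mm, lug 30 x 20 mm up to 58 mm high, centred 20 mm behind the base's middle. It does not fit the jig. Loose, on the other side of the jig than the narrow bracket. Origin: centre of its underside.
- can: Bystander: upright can, 54 mm across, 150 mm tall, with a red label, loose. Origin: centre of its underside.
- driver: Bystander: screwdriver with an orange handle, 190 mm long, lying loose beyond the jig, its top less than 40 mm above the bench. Origin: on its underside, near its middle.
- profile: Bystander: loose aluminium channel offcut 120 x 40 x 30 mm. Origin: centre of its underside.
- spool: Bystander: upright black cylinder 64 mm across, 50 mm tall, loose. Origin: centre of its underside.
There are look-alikes about, which are no part of the job. Leave any pink look-alike of the bracket alone.

How it is judged:
On the way:
1. the bracket's plain end is in the gap under the bridge, low on the deck, short of the stop (x of bracket_tip in the frame of jig_stop between -0.075 and -0.004 m and y of bracket_tip in the frame of jig_stop between -0.008 and 0.008 m and z of bracket_tip in the frame of jig_stop between -0.003 and 0.01 m), for 0.1 s.
At the end, for the whole second after the job is handed in: The bracket lies flat on the jig's deck (within 3 mm of height and 0.04 rad of level), in the guide (within 6 mm sideways and 0.1 rad), its plain end under and past the bridge and within 4 mm of the end stop, released and at rest (x of bracket_tip in the frame of jig_stop above -0.004 m and y of bracket_tip in the frame of jig_stop between -0.006 and 0.006 m and z of bracket_tip in the frame of jig_stop between -0.003 and 0.003 m and angle between the x axis of bracket and the x axis of jig, either way round below 0.1 rad and angle between bracket's own z axis and vertical below 0.04 rad and linear speed of bracket below 0.01 m/s); the robot touches nothing.
It fails at once if a bystander (wide bracket, can, screwdriver, channel offcut or spool) is moved by more than 20 mm (distance of any of wide_bracket, can, driver, profile, spool from where it was at the start of the episode above 0.02 m).
It also fails if it takes over 38 s, if anything falls off the work surface, if the arm or the gripper's body presses on something with over 40 N, if the wrist force passes 120 N, or if a joint passes its speed limit or range.

## Robot

A 7-joint arm with a two-finger parallel gripper is mounted at the origin on the work surface. World frame = base frame: x ahead of the robot, y to its left, z up, the work surface at z = 0. Lengths are in m, angles in rad, forces in N, time in s.
With the tool pointing down it reaches from about 0.425 to 0.925 m from the base axis. Payload 6.8 kg.
Tool frame: the origin (TCP) lies midway between the tips of the shut fingers; the grasp point (between the pads) lies r.grip_point_offset behind it (r.grip_point_offset is the distance from the TCP to the grasp point, in m); z points along the fingers, y is the direction in which the jaws open and shut (so a half turn about z gives the same grasp; the last joint's range is limited). The gripper opens to 85 mm and grips with 20 to 120 N. Pads are 22 mm wide; open, the fingers measure 114 mm over their backs; the gripper's body (76 mm by 85 mm) begins 54 mm behind the grasp point. The pads swing forward as they close: fully open they stand 13 mm farther back than shut.
Start: joints at [1.001, 0.477, 0.022, 1.555, -0.011, 1.109, -0.083], TCP at [0.301, -0.604, 0.231] pointing down, gripper open.
Joint ranges: [-2.96, 2.96], [-0.34, 2.1], [-1.41, 1.46], [0.24, 2.44], [-1.37, 4.51], [0.17, 1.92], [-2.96, 2.96]. Speed limits (rad/s): [2.39, 2.39, 3.14, 3.14, 3.14, 3.14, 3.14].

## Interface

Orientations are given as a rotation vector (axis times angle).
In Python, from bench import r gives the robot as it stands. The module is installed in compiled form; this text tells all that it offers.
- The arm moves only by the tool play_rows, never from a script. Its argument "deltas" is a list of rows, each a list of 3 entries, a list of its own where there are three numbers: the finger opening in mm, from 0 to 85.4, then the shift along the tool's x, y, z in mm, then the turn, a rotation vector about the tool's x, y, z in rad. A call has 1 to 8 rows; each row is the pose to reach, as a shift and turn from the pose measured when the call began, along the tool's axes at that moment; what a row does not reach only later rows make up. A row lasts 1/8 s, in which the tool goes at most 62.5 mm and 10.7 degrees, less where a joint would pass 70% of its speed; a pose out of reach is approached as far as the arm can. A call with a gripper value outside its range is refused whole. The fingers move at their own pace and stop on an object; "squeeze" is the grip in N (left out, the last holds). Time passes only in rows, so rows that repeat a pose let the fingers close. It gives the time, the measured TCP pose, the force and the opening at its end, in the units of the state.
- r.get_obs(): the state, without advancing time (a new reading comes with each control period).
- r.grab_frame(name): name is "scene" or "top" or "wrist"; returns (picture, depth): 384x512x3 uint8, red, green, blue; 384x512 float32, m along the optical axis (not along the pixel's ray), 0 where there is no reading.
- r.camera_model(name): a dict with "mtx" (3x3 intrinsics, pixels), "rvec" (rotation vector, rad) and "tvec" (3), from world to camera coordinates, as OpenCV has them; the wrist camera has in their place "T_tool_cam" (4x4, takes a point from camera to tool coordinates, whose origin is the TCP and whose axes are the flange's). Camera axes: x right, y down, z forward; pixel columns grow to the right and rows downward; lengths in m; the calibration is good to about 2 mm. A picture is of the moment at which its call begins: read the wrist's pose just before it. camera_model takes no time and is no camera call.
- r.hand_in(): hands the job in, once; it reports no verdict.
The state is a dict: "clock": time; "joints": joint angles; "qvel": joint speeds; "tau": joint torques, N m; "tcp_pos": TCP position; "orientation": TCP orientation; "contact_force": force on the tool from outside, world axes, zero at the start; "moment": the same for the moment, N m; "grip_width": finger opening in m.
Only numpy, scipy, OpenCV 4.12 (cv2) and the standard library are available. Lean on these libraries where they do the work, as an engineer would, in place of code of your own. Each camera call takes 0.05 s, during which the arm holds its last target. There are 200 camera calls.

## Working session

There is one attempt and no reset: what is moved stays moved. The work goes in short steps, Python scripts to look and compute and a tool call to move; the robot and the scene stay as the last step left them, time stands still between calls to the robot, and variables do not carry over. Pictures are saved under pics/ and viewed, about 8 in all and at most 12, crops included, and the job is handed in when it is done.

Besides the shell and the picture viewer there is one more tool, called after "Call:" by a JSON object that holds its "fn" and its "kwargs". play_rows: Moves the arm, as the interface text tells. Its arguments: {"type":"object","properties":{"deltas":{"type":"array"},"squeeze":{"type":"number"}},"required":["deltas"]}

```bash
mkdir -p pics; cat > h.py <<'E'
import numpy as np,cv2
from bench import r
from scipy.spatial.transform import Rotation as R
def cam(name,obs=None):
    m=r.camera_model(name);K=np.array(m["mtx"])
    if "rvec" in m:
        Rc=cv2.Rodrigues(np.array(m["rvec"]))[0];t=np.array(m["tvec"]).ravel()
        return K,Rc.T,-Rc.T@t
    T=np.array(m["T_tool_cam"]);Rt=R.from_rotvec(obs["orientation"]).as_matrix()
    return K,Rt@T[:3,:3],Rt@T[:3,3]+np.array(obs["tcp_pos"])
def cloud(d,c):
    K,Rw,o=c;v,u=np.indices(d.shape)
    p=np.stack([(u-K[0,2])/K[0,0],(v-K[1,2])/K[1,1],np.ones(d.shape)],-1)*d[...,None]
    return p@Rw.T+o
def ray(uv,z,c):
    K,Rw,o=c;uv=np.atleast_2d(uv).astype(float)
    d=np.c_[(uv[:,0]-K[0,2])/K[0,0],(uv[:,1]-K[1,2])/K[1,1],np.ones(len(uv))]@Rw.T
    return o+d*((z-o[2])/d[:,2])[:,None]
E
python3 - <<'E'
from h import *
o=r.get_obs();print({k:np.round(v,3) for k,v in o.items()},r.grip_point_offset)
for n in("top","scene"):
    im,d=r.grab_frame(n);np.savez(n,im=im,d=d);cv2.imwrite(f"pics/{n}0.png",im[...,::-1]);print(cam(n))
E
```

```text
{'clock': np.float64(0.0), 'joints': array([ 1.001,  0.478,  0.022,  1.556, -0.012,  1.109, -0.083]), 'qvel': array([ 0.001, -0.001,  0.001, -0.002,  0.   , -0.002, -0.001]), 'tau': array([-1.0000e-03, -5.9645e+01,  1.6080e+00, -2.8120e+01,  1.3000e-02,
        9.0000e-03,  0.0000e+00]), 'tcp_pos': array([ 0.3  , -0.604,  0.23 ]), 'orientation': array([-3.056e+00, -7.190e-01,  1.000e-03]), 'contact_force': array([-0.161,  0.474, -0.59 ]), 'moment': array([-0.016, -0.028, -0.022]), 'grip_width': np.float64(0.085)} 0.0187
(array([[438.10171577,   0.        , 251.73853204],
       [  0.        , 438.10171577, 191.12351987],
       [  0.        ,   0.        ,   1.        ]]), array([[ 0.00433899, -0.98011754,  0.19837033],
       [-0.99993639, -0.00631778, -0.00934342],
       [ 0.01041091, -0.19831718, -0.9800826 ]]), array([ 0.31641567, -0.04964669,  1.26646852]))
(array([[389.19414122,   0.        , 258.43714441],
       [  0.        , 389.19414122, 195.43037414],
       [  0.        ,   0.        ,   1.        ]]), array([[-0.79178095,  0.41714105, -0.44617964],
       [ 0.61068749,  0.52629516, -0.59167068],
       [-0.01198794, -0.7409499 , -0.6714533 ]]), array([1.09874848, 0.64136723, 0.85649218]))
```

View pics/top0.png

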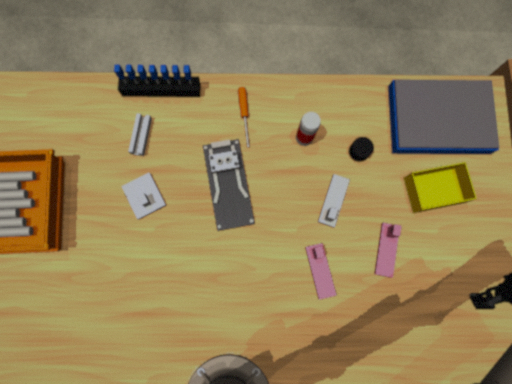

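View pics/scene0.png

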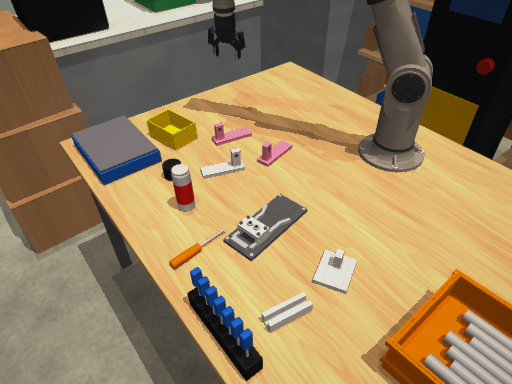

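The top view shows the bracket around (334,200) with its lug near (330,214), and the jig around (229,184) with its stop end up at about (222,145). The scene view shows the same layout. Pink look-alikes lie at (320,270) and (388,250), the can at (308,128) and the spool at (361,149).

```bash
python3 - <<'E'
from h import *
z=np.load("top.npz");im,d=z["im"],z["d"];c=cam("top");P=cloud(d,c)
print("bench z",np.median(P[230:300,100:180,2]))
hsv=cv2.cvtColor(im,cv2.COLOR_RGB2HSV)
def comp(m,box):
    x0,x1,y0,y1=box;k=np.zeros(m.shape,np.uint8);k[y0:y1,x0:x1]=m[y0:y1,x0:x1]
    cs,_=cv2.findContours(k,cv2.RETR_EXTERNAL,cv2.CHAIN_APPROX_NONE);return max(cs,key=cv2.contourArea).reshape(-1,2)
def rect(uv,zz):
    p=ray(uv,zz,c)[:,:2];(cx,cy),wh,a=cv2.minAreaRect((p*1000).astype(np.float32))
    b=cv2.boxPoints(((cx,cy),wh,a));e=[b[1]-b[0],b[2]-b[1]];e=max(e,key=np.linalg.norm)
    e=e if e[0]>0 else -e
    print(np.round([cx,cy],1),np.round(wh,1),"yaw",round(float(np.arctan2(e[1],e[0])),4))
# bracket: low saturation bright ; jig: dark, low saturation
br=(hsv[...,1]<60)&(hsv[...,2]>90)
u=comp(br.astype(np.uint8),(312,352,165,235));rect(u,0.014)
jg=((hsv[...,1]<70)|(hsv[...,2]<70))
u=comp(jg.astype(np.uint8),(195,262,128,238));rect(u,0.012)
Q=P[165:235,312:352].reshape(-1,3);l=Q[(Q[:,2]>.06)];print("lug",len(l),l.mean(0),l[:,2].max())
b=Q[(Q[:,2]>.008)&(Q[:,2]<.022)];print("base",len(b),b.mean(0));(cc,wh,a)=cv2.minAreaRect((b[:,:2]*1000).astype(np.float32));print(cc,wh,a)
Q=P[128:238,195:262].reshape(-1,3);t=Q[(Q[:,2]>.043)&(Q[:,2]<.056)];print("bridge",len(t),t.mean(0))
b=Q[(Q[:,2]>.006)&(Q[:,2]<.016)];(cc,wh,a)=cv2.minAreaRect((b[:,:2]*1000).astype(np.float32));print("deck",cc,wh,a)
# heights of others
for n,(x0,x1,y0,y1) in dict(can=(292,324,108,150),spool=(345,378,132,165),pinkL=(303,340,238,302),pinkR=(372,405,218,280)).items():
    Q=P[y0:y1,x0:x1].reshape(-1,3);Q=Q[Q[:,2]>.01];print(n,Q.min(0).round(3),Q.max(0).round(3))
cv2.imwrite("pics/z.png",cv2.resize(im[120:245,190:360,::-1],None,fx=4.5,fy=4.5,interpolation=cv2.INTER_CUBIC))
E
```

```text
bench z -0.0005857047066726295
[ 545.4 -300.2] [ 51.4 151.5] yaw -0.3384
[594.6   9.2] [262.4 107.3] yaw 0.1924
lug 108 [ 0.46509667 -0.2413923   0.28230026] 1.2664685220939962
base 734 [ 0.55019931 -0.30100203  0.01359137]
(544.9362182617188, -299.9243469238281) (50.72689437866211, 150.70826721191406) 70.79827117919922
bridge 457 [0.64968088 0.02089982 0.05034966]
deck (600.5269775390625, 10.524452209472656) (329.113037109375, 189.75885009765625) 1.7163406610488892
can [ 0.316 -0.244  0.01 ] [ 0.762 -0.05   1.266]
spool [ 0.316 -0.414  0.01 ] [ 0.727 -0.05   1.266]
pinkL [ 0.265 -0.295  0.01 ] [ 0.418 -0.05   1.266]
pinkR [ 0.316 -0.479  0.01 ] [ 0.479 -0.05   1.266]
```

View pics/z.png

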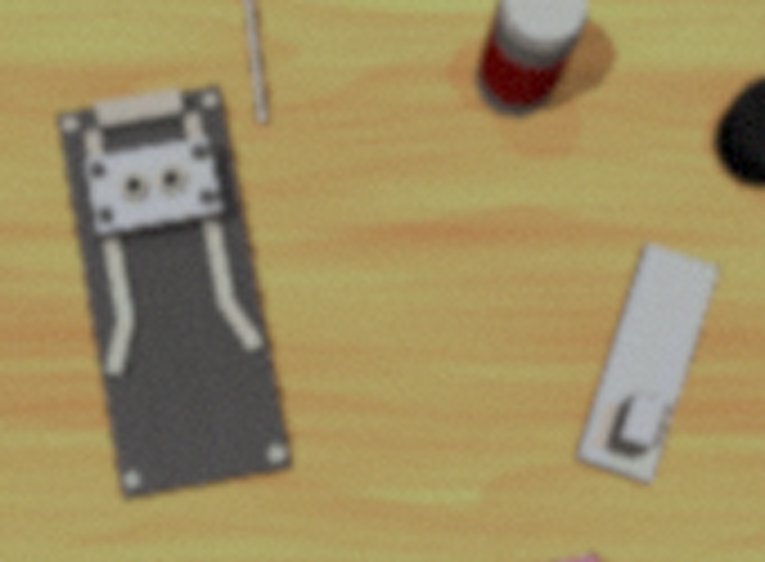

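```bash
cat >> h.py <<'E'
def go(p,yaw):
    "shift mm / turn in tool frame to reach TCP p, tool down, tool x at yaw"
    o=r.get_obs();Rt=R.from_rotvec(o["orientation"])
    T=R.from_matrix(np.array([[np.cos(yaw),np.sin(yaw),0],[np.sin(yaw),-np.cos(yaw),0],[0,0,-1]]))
    print("shift",np.round(Rt.inv().apply(np.array(p)-o["tcp_pos"])*1000,1),"turn",np.round((Rt.inv()*T).as_rotvec(),4))
E
python3 -c "
from h import *
go([.498,-.2835,.16],-.338)"
```

```text
shift [ 319.5 -198.7   70.7] turn [-0.0015  0.0008  0.7999]
```

Call:
{"fn": "play_rows", "kwargs": {"deltas": [[85, [40, -25, 5], [0, 0, 0.1]], [85, [85, -53, 10], [0, 0, 0.22]], [85, [130, -81, 20], [0, 0, 0.34]], [85, [175, -109, 30], [0, 0, 0.46]], [85, [220, -137, 40], [0, 0, 0.58]], [85, [265, -165, 55], [0, 0, 0.7]], [85, [300, -187, 65], [0, 0, 0.8]], [85, [319.5, -198.7, 70.7], [0, 0, 0.8]]], "squeeze": 100}}

```text
clock: 1.1
tcp_pos: [0.4989, -0.2803, 0.159]
orientation: [-3.095, 0.524, 0.004]
contact_force: [-0.7, -0.3, 0.6]
grip_width: 0.0852
```

Call:
{"fn": "play_rows", "kwargs": {"deltas": [[85, [0, 0, 0], [0, 0, 0]], [85, [0, 0, 0], [0, 0, 0]], [85, [0, 0, 0], [0, 0, 0]]]}}

```text
clock: 1.48
tcp_pos: [0.4981, -0.282, 0.1593]
orientation: [-3.095, 0.528, 0.003]
contact_force: [-0.0, -0.7, -0.1]
grip_width: 0.0845
```

```bash
python3 - <<'E'
from h import *
o=r.get_obs();im,d=r.grab_frame("wrist");np.savez("w1",im=im,d=d,**o);cv2.imwrite("pics/w1.png",im[...,::-1])
print(o["tcp_pos"],o["orientation"],o["joints"].round(2),o["clock"],cam("wrist",o)[2])
P=cloud(d,cam("wrist",o));l=P[(d>0)&(P[...,2]>.066)&(P[...,2]<.08)&(np.hypot(P[...,0]-.498,P[...,1]+.2835)<.04)]
print("lugtop",len(l),l.mean(0));print(cv2.minAreaRect((l[:,:2]*1000).astype(np.float32)))
go([.498,-.2835,.16],-.338)
E
```

```text
[ 0.49808703 -0.28202335  0.15933289] [-3.09516275  0.52834991  0.00339986] [ 0.36  0.39  0.06  1.88 -0.03  0.88 -1.47] 1.475 [ 0.56121624 -0.30529586  0.30061422]
lugtop 888 [ 0.49811976 -0.28453196  0.07279372]
((497.44647216796875, -284.1232604980469), (19.49671173095703, 30.02602767944336), 71.1349105834961)
shift [ 0.4  1.6 -0.7] turn [-0.0015  0.0024 -0.0001]
```

View pics/w1.png

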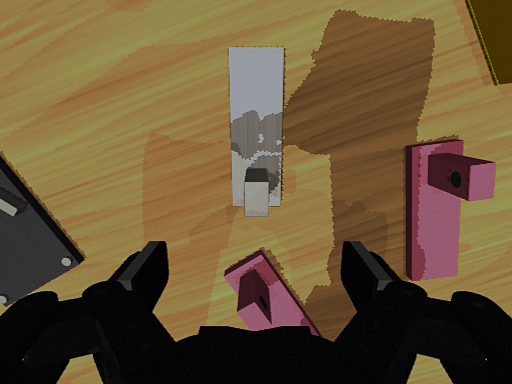

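The wrist view shows the bracket's lug at (257,198), central between the open fingers. The pink look-alike at (262,290) is clear of them. I'll go down and grip.

Call:
{"fn": "play_rows", "kwargs": {"deltas": [[85, [0, 1.5, 30], [0, 0, 0]], [85, [0, 2.2, 70], [0, 0, 0]], [85, [0, 2.2, 110], [0, 0, 0]], [85, [0, 2.2, 128], [0, 0, 0]], [85, [0, 2.2, 128], [0, 0, 0]], [85, [0, 2.2, 128], [0, 0, 0]]]}}

```text
clock: 2.28
tcp_pos: [0.4981, -0.2845, 0.0327]
orientation: [-3.096, 0.529, -0.0]
contact_force: [0.2, -0.5, 0.9]
grip_width: 0.0849
```

Call:
{"fn": "play_rows", "kwargs": {"deltas": [[10, [0, 0, 0], [0, 0, 0]], [10, [0, 0, 0], [0, 0, 0]], [10, [0, 0, 0], [0, 0, 0]], [10, [0, 0, 0], [0, 0, 0]], [10, [0, 0, 0], [0, 0, 0]], [10, [0, 0, 0], [0, 0, 0]], [10, [0, 0, 0], [0, 0, 0]], [10, [0, 0, 0], [0, 0, 0]]]}}

```text
clock: 3.28
tcp_pos: [0.4984, -0.2845, 0.0331]
orientation: [-3.096, 0.529, -0.001]
contact_force: [-0.7, 0.6, 6.2]
grip_width: 0.0194
```

Call:
{"fn": "play_rows", "kwargs": {"deltas": [[10, [0, 0, -10], [0, 0, 0]], [10, [0, 0, -40], [0, 0, 0]], [10, [0, 0, -70], [0, 0, 0]], [10, [0, 0, -70], [0, 0, 0]], [10, [0, 0, -70], [0, 0, 0]]]}}

```text
clock: 3.9
tcp_pos: [0.4975, -0.2841, 0.1023]
orientation: [-3.095, 0.529, 0.002]
contact_force: [0.5, 0.4, -2.4]
grip_width: 0.019
```

```bash
python3 - <<'E'
from h import *
o=r.get_obs();print(o["tcp_pos"],o["contact_force"].round(1),o["moment"].round(2),o["grip_width"])
j=np.array([.5946,.0092]);y=.1924;e=np.array([np.cos(y),np.sin(y)])
go([*(j-.145*e),.105],y)
E
```

```text
[ 0.49754009 -0.28412563  0.10225099] [ 0.5  0.4 -2.4] [-0.02  0.14 -0.01] 0.01900270984909039
shift [-130.9 -235.5   -2.3] turn [-0.0017  0.0009 -0.5308]
```

Call:
{"fn": "play_rows", "kwargs": {"deltas": [[10, [0, 0, -20], [0, 0, 0]], [10, [-10, -20, -40], [0, 0, -0.05]], [10, [-27, -50, -45], [0, 0, -0.13]], [10, [-50, -90, -45], [0, 0, -0.22]], [10, [-75, -135, -45], [0, 0, -0.32]], [10, [-100, -180, -45], [0, 0, -0.43]], [10, [-121, -217, -45], [0, 0, -0.51]], [10, [-131, -235, -45], [0, 0, -0.53]]]}}

```text
clock: 4.9
tcp_pos: [0.4505, -0.0168, 0.1466]
orientation: [-3.124, -0.306, 0.005]
contact_force: [0.6, -0.9, -2.8]
grip_width: 0.0188
```

Call:
{"fn": "play_rows", "kwargs": {"deltas": [[10, [0, 0, 0], [0, 0, 0]], [10, [0, 0, 0], [0, 0, 0]], [10, [0, 0, 0], [0, 0, 0]], [10, [0, 0, 0], [0, 0, 0]]]}}

```text
clock: 5.4
tcp_pos: [0.4507, -0.0178, 0.1466]
orientation: [-3.125, -0.303, 0.005]
contact_force: [-0.2, 0.5, -3.3]
grip_width: 0.0193
```

```bash
python3 - <<'E'
from h import *
o=r.get_obs();im,d=r.grab_frame("wrist");np.savez("w2",im=im,d=d,**o);cv2.imwrite("pics/w2.png",im[...,::-1])
print(o["tcp_pos"],o["orientation"],o["joints"].round(2),o["clock"])
im,d=r.grab_frame("top");np.savez("top2",im=im,d=d);cv2.imwrite("pics/t2.png",cv2.resize(im[120:270,170:360,::-1],None,fx=4,fy=4,interpolation=cv2.INTER_CUBIC))
E
```

```text
[ 0.45068879 -0.01780573  0.14655413] [-3.12469548 -0.30312545  0.00498827] [ 0.05  0.23 -0.17  2.14  0.05  0.77 -1.53] 5.4
```

View pics/w2.png

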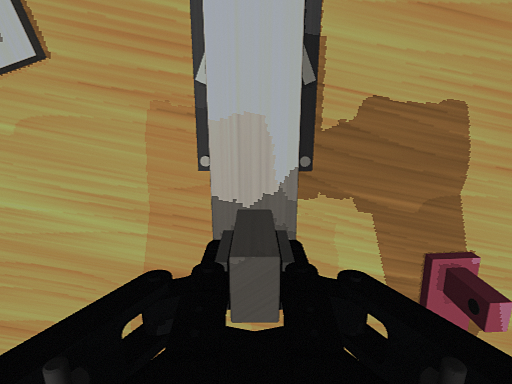

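The wrist view shows the bracket held straight over the jig, with the deck edges visible on both sides at columns 198 and 312 and the flares at (200,70) and (308,65). I'll measure the relative pose next.

```bash
cat > m.py <<'E'
from h import *
def edges(P,m,yaw,org,n):
    "lateral edges per x-slice in frame at yaw/org -> centreline fit and width"
    e=np.array([np.cos(yaw),np.sin(yaw)]);f=np.array([-e[1],e[0]])
    q=P[m][:,:2]-org;a,b=q@e,q@f
    xs,lo,hi=[],[],[]
    for x in np.arange(a.min(),a.max(),.004):
        s=b[(a>=x)&(a<x+.004)]
        if len(s)>8: xs.append(x+.002);lo.append(s.min());hi.append(s.max())
    xs,lo,hi=map(np.array,(xs,lo,hi));k=np.abs((hi-lo)-np.median(hi-lo))<.004
    for nm,v in(("lo",lo),("hi",hi),("mid",(lo+hi)/2)):
        c=np.polyfit(xs[k],v[k],1);print(n,nm,"slope %.4f y0 %.2f mm"%(c[0],c[1]*1e3),"x",(xs[k].min()*1e3).round(0),(xs[k].max()*1e3).round(0),"res %.2f"%(np.std(v[k]-np.polyval(c,xs[k]))*1e3))
J=np.array([.5946,.0092]);Y=.1924
E
python3 - <<'E'
from m import *
z=np.load("w2.npz");o={k:z[k] for k in("tcp_pos","orientation")};d=z["d"];P=cloud(d,cam("wrist",o));ok=d>0
e=np.array([np.cos(Y),np.sin(Y)]);f=np.array([-e[1],e[0]])
a=(P[...,:2]-J)@e;b=(P[...,:2]-J)@f
edges(P,ok&(abs(P[...,2]-.012)<.004)&(abs(b)<.08)&(a<-.02),Y,J,"deck")
mb=ok&(P[...,2]>.10)&(P[...,2]<.15)&(abs(b)<.04)&(a>-.12)
edges(P,mb,Y,J,"brk")
q=P[mb];A=np.c_[(q[:,:2]-J)@e,(q[:,:2]-J)@f,np.ones(len(q))];print("plane",np.linalg.lstsq(A,q[:,2],rcond=None)[0])
z=np.load("top2.npz");im,d=z["im"],z["d"];P=cloud(d,cam("top"));a=(P[...,:2]-J)@e;b=(P[...,:2]-J)@f
m=(d>0)&(P[...,2]>.10)&(P[...,2]<.14)&(abs(b)<.05)&(a>-.14)&(a<.03);edges(P,m,Y,J,"brk-top")
# top view jig: deck edges with bracket absent, and colour
z=np.load("top.npz");im,d=z["im"],z["d"];P=cloud(d,cam("top"));a=(P[...,:2]-J)@e;b=(P[...,:2]-J)@f
edges(P,(abs(P[...,2]-.012)<.005)&(abs(b)<.07)&(abs(a)<.13),Y,J,"deck-top")
edges(P,(P[...,2]>.043)&(P[...,2]<.057)&(abs(b)<.07)&(a>.03)&(a<.1),Y,J,"bridge-top")
E
```

```text
deck lo slope -0.0040 y0 -54.40 mm x -130.0 -18.0 res 0.29
deck hi slope -0.0035 y0 54.97 mm x -130.0 -18.0 res 0.29
deck mid slope -0.0037 y0 0.29 mm x -130.0 -18.0 res 0.18
brk lo slope 0.0023 y0 -23.41 mm x -118.0 -26.0 res 0.17
brk hi slope 0.0028 y0 26.35 mm x -118.0 -26.0 res 0.16
brk mid slope 0.0025 y0 1.47 mm x -118.0 -26.0 res 0.10
plane [-0.00536892  0.0067747   0.12569116]
  return _methods._mean(a, axis=axis, dtype=dtype,
  ret = ret.dtype.type(ret / rcount)
Traceback (most recent call last):
  File "m.py", line 12, in edges
    c=np.polyfit(xs[k],v[k],1);print(n,nm,"slope %.4f y0 %.2f mm"%(c[0],c[1]*1e3),"x",(xs[k].min()*1e3).round(0),(xs[k].max()*1e3).round(0),"res %.2f"%(np.std(v[k]-np.polyval(c,xs[k]))*1e3))
TypeError: expected non-empty vector for x
```

Call:
{"fn": "play_rows", "kwargs": {"deltas": [[10, [0, 0.3, 20], [-0.004, 0.005, 0.006]], [10, [0, 0.3, 50], [-0.004, 0.005, 0.006]], [10, [0, 0.3, 75], [-0.004, 0.005, 0.006]], [10, [0, 0.3, 90], [-0.004, 0.005, 0.006]], [10, [0, 0.3, 97], [-0.004, 0.005, 0.006]], [10, [0, 0.3, 97], [-0.004, 0.005, 0.006]], [10, [0, 0.3, 97], [-0.004, 0.005, 0.006]]]}}

```text
clock: 6.38
tcp_pos: [0.451, -0.0175, 0.0503]
orientation: [3.127, 0.295, 0.006]
contact_force: [0.6, 1.0, -2.6]
grip_width: 0.0189
```

```bash
python3 - <<'E'
from m import *
o=r.get_obs();im,d=r.grab_frame("wrist");np.savez("w3",im=im,d=d,**o);cv2.imwrite("pics/w3.png",im[...,::-1])
print(o["tcp_pos"],o["contact_force"].round(1))
P=cloud(d,cam("wrist",o));ok=d>0;Y=.1887
e=np.array([np.cos(Y),np.sin(Y)]);f=np.array([-e[1],e[0]])
a=(P[...,:2]-J)@e;b=(P[...,:2]-J)@f
edges(P,ok&(abs(P[...,2]-.012)<.004)&(abs(b)<.065)&(a<-.02),Y,J,"deck")
mb=ok&(P[...,2]>.020)&(P[...,2]<.036)&(abs(b)<.035)&(a>-.12)&(a<-.03)
edges(P,mb,Y,J,"brk")
q=P[mb];A=np.c_[(q[:,:2]-J)@e,(q[:,:2]-J)@f,np.ones(len(q))];print("plane",np.linalg.lstsq(A,q[:,2],rcond=None)[0])
E
```

```text
[ 0.45100382 -0.01746781  0.05025383] [ 0.6  1.  -2.6]
deck lo slope 0.0005 y0 -54.56 mm x -131.0 -19.0 res 0.25
deck hi slope 0.0040 y0 55.47 mm x -131.0 -19.0 res 0.18
deck mid slope 0.0022 y0 0.45 mm x -131.0 -19.0 res 0.16
brk lo slope -0.0007 y0 -24.13 mm x -118.0 -46.0 res 0.20
brk hi slope 0.0008 y0 25.70 mm x -118.0 -46.0 res 0.14
brk mid slope 0.0000 y0 0.78 mm x -118.0 -46.0 res 0.13
plane [-0.00466896  0.00477175  0.02982317]
```

View pics/w3.png

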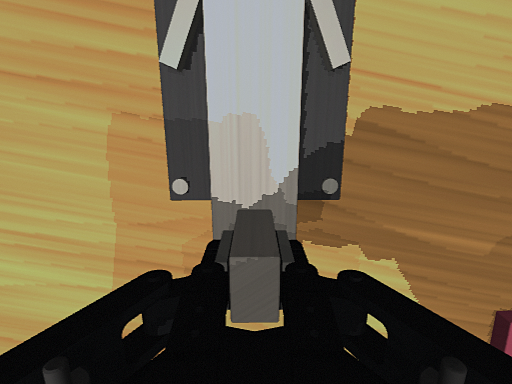

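The wrist view shows the base centred between the flares (feet at (172,65) and (340,65)), about 0.5 mm left of the centreline and about 4 mm above the deck. I'll lower it and slide in.

Call:
{"fn": "play_rows", "kwargs": {"deltas": [[10, [0, 0.5, 2.5], [0, 0, -0.002]], [10, [8, 0.5, 2.5], [0, 0, -0.002]], [10, [18, 0.5, 2.5], [0, 0, -0.002]], [10, [30, 0.4, 2.5], [0, 0, -0.002]], [10, [42, 0.4, 2.5], [0, 0, -0.002]], [10, [54, 0.4, 2.5], [0, 0, -0.002]], [10, [60, 0.4, 2.5], [0, 0, -0.002]], [10, [60, 0.4, 2.5], [0, 0, -0.002]]]}}

```text
clock: 7.42
tcp_pos: [0.5104, -0.0065, 0.0479]
orientation: [3.126, 0.298, 0.006]
contact_force: [0.0, 0.2, -3.0]
grip_width: 0.0185
```

```bash
cat > c.py <<'E'
from m import *
import sys
n=sys.argv[1];Y=.190
o=r.get_obs();im,d=r.grab_frame("wrist");np.savez(n,im=im,d=d,**o);cv2.imwrite(f"pics/{n}.png",im[...,::-1])
print(o["tcp_pos"],o["contact_force"].round(1),o["clock"])
P=cloud(d,cam("wrist",o));ok=d>0
e=np.array([np.cos(Y),np.sin(Y)]);f=np.array([-e[1],e[0]])
a=(P[...,:2]-J)@e;b=(P[...,:2]-J)@f;l=(np.array(o["tcp_pos"])[:2]-J)@e;print("tcp jig x %.1f y %.1f"%(l*1e3,(o["tcp_pos"][:2]-J)@f*1e3))
edges(P,ok&(abs(P[...,2]-.012)<.004)&(abs(b)<.065)&(a<.02),Y,J,"deck")
mb=ok&(P[...,2]>.020)&(P[...,2]<.036)&(abs(b)<.0275)&(a>l+.025)&(a<.03)
edges(P,mb,Y,J,"brk")
q=P[mb];A=np.c_[(q[:,:2]-J)@e,(q[:,:2]-J)@f,np.ones(len(q))];print("plane",np.linalg.lstsq(A,q[:,2],rcond=None)[0])
E
python3 c.py w4
```

```text
[ 0.51036805 -0.00654791  0.04794294] [ 0.   0.2 -3. ] 7.425
tcp jig x -85.7 y 0.4
deck lo slope 0.0000 y0 -54.44 mm x -126.0 18.0 res 0.21
deck hi slope 0.0009 y0 55.29 mm x -126.0 18.0 res 0.20
deck mid slope 0.0005 y0 0.42 mm x -126.0 18.0 res 0.13
brk lo slope -0.0415 y0 -26.59 mm x -59.0 29.0 res 1.09
brk hi slope 0.0040 y0 25.46 mm x -59.0 29.0 res 0.16
brk mid slope -0.0188 y0 -0.56 mm x -59.0 29.0 res 0.55
plane [0.00086826 0.0043862  0.02794284]
```

Centred, with no contact forces. I'll keep sliding.

Call:
{"fn": "play_rows", "kwargs": {"deltas": [[10, [6, 0, 1], [0, 0, 0]], [10, [16, 0, 1], [0, 0, 0]], [10, [26, 0, 1], [0, 0, 0]], [10, [36, 0, 1], [0, 0, 0]], [10, [46, 0, 1], [0, 0, 0]], [10, [54, 0, 1], [0, 0, 0]], [10, [60, 0, 1], [0, 0, 0]], [10, [60, 0, 1], [0, 0, 0]]]}}

```text
clock: 8.48
tcp_pos: [0.5691, 0.0048, 0.047]
orientation: [3.126, 0.298, 0.005]
contact_force: [-1.3, -1.2, -2.8]
grip_width: 0.0191
```

Call:
{"fn": "play_rows", "kwargs": {"deltas": [[10, [2, 0, 0], [0, 0, 0]], [10, [4, 0, 0], [0, 0, 0]], [10, [5, 0, 0], [0, 0, 0]], [10, [6, 0, 0], [0, 0, 0]], [10, [7, 0, 0], [0, 0, 0]], [10, [7, 0, 0], [0, 0, 0]]]}}

```text
clock: 9.22
tcp_pos: [0.576, 0.0061, 0.047]
orientation: [3.126, 0.298, 0.005]
contact_force: [0.5, -1.0, -1.4]
grip_width: 0.0188
```

```bash
python3 c.py w5
```

```text
[0.57599139 0.00611247 0.04703596] [ 0.5 -1.  -1.4] 9.225
tcp jig x -18.9 y 0.5
deck lo slope -0.0037 y0 -54.45 mm x -57.0 19.0 res 0.18
deck hi slope -0.0013 y0 55.26 mm x -57.0 19.0 res 0.23
deck mid slope -0.0025 y0 0.40 mm x -57.0 19.0 res 0.17
brk lo slope -0.0009 y0 -27.46 mm x 8.0 28.0 res 0.02
brk hi slope 0.0057 y0 25.28 mm x 8.0 28.0 res 0.21
brk mid slope 0.0024 y0 -1.09 mm x 8.0 28.0 res 0.11
plane [0.00155564 0.00634789 0.02689228]
```

View pics/w5.png

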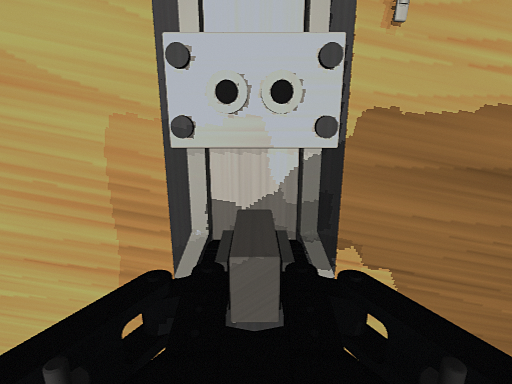

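The wrist view shows the base under the bridge (rows 32–148) and coming out beyond it, with even gaps to both rails. It isn't against the stop yet, so I'll creep forward.

Call:
{"fn": "play_rows", "kwargs": {"deltas": [[10, [1, 0, 0], [0, 0, 0]], [10, [2, 0, 0], [0, 0, 0]], [10, [3, 0, 0], [0, 0, 0]], [10, [3, 0, 0], [0, 0, 0]]]}}

```text
clock: 9.78
tcp_pos: [0.5783, 0.0066, 0.0468]
orientation: [3.126, 0.298, 0.003]
contact_force: [-2.5, 0.2, -2.2]
grip_width: 0.0185
```

Call:
{"fn": "play_rows", "kwargs": {"deltas": [[10, [1, 0, 0], [0, 0, 0]], [10, [1.5, 0, 0], [0, 0, 0]], [10, [1.5, 0, 0], [0, 0, 0]]]}}

```text
clock: 10.15
tcp_pos: [0.5783, 0.0066, 0.0464]
orientation: [3.126, 0.298, -0.001]
contact_force: [-5.5, -0.7, 0.0]
grip_width: 0.0189
```

Contact at the stop: 5.5 N and no further advance. I'll lower the last millimetre and check the end in the picture before letting go.

Call:
{"fn": "play_rows", "kwargs": {"deltas": [[10, [1, 0, 1], [0, 0, 0]], [10, [1, 0, 1.5], [0, 0, 0]], [10, [1, 0, 1.5], [0, 0, 0]]]}}

```text
clock: 10.52
tcp_pos: [0.5782, 0.0066, 0.0451]
orientation: [3.126, 0.298, -0.005]
contact_force: [-7.4, -0.8, 4.4]
grip_width: 0.0189
```

```bash
python3 c.py w6; python3 - <<'E'
from h import *
im,d=r.grab_frame("top");np.savez("top6",im=im,d=d)
a=cv2.resize(im[135:235,195:265,::-1],None,fx=5,fy=5,interpolation=cv2.INTER_CUBIC)
w=np.load("w6.npz")["im"][:160,130:370,::-1];w=cv2.resize(w,None,fx=1.8,fy=1.8)
c=np.zeros((500,800,3),np.uint8);c[:,:350]=a;c[:288,360:792]=w;cv2.imwrite("pics/c6.png",c)
E
```

```text
[0.57821944 0.00658389 0.04508513] [-7.4 -0.8  4.4] 10.525
tcp jig x -16.6 y 0.5
deck lo slope -0.0014 y0 -54.37 mm x -54.0 18.0 res 0.21
deck hi slope 0.0017 y0 55.33 mm x -54.0 18.0 res 0.20
deck mid slope 0.0002 y0 0.48 mm x -54.0 18.0 res 0.16
brk lo slope 0.1064 y0 -29.15 mm x 10.0 30.0 res 0.84
brk hi slope -0.0229 y0 25.74 mm x 10.0 30.0 res 0.21
brk mid slope 0.0417 y0 -1.71 mm x 10.0 30.0 res 0.35
plane [-0.00119155  0.00587188  0.02492515]
```

View pics/c6.png

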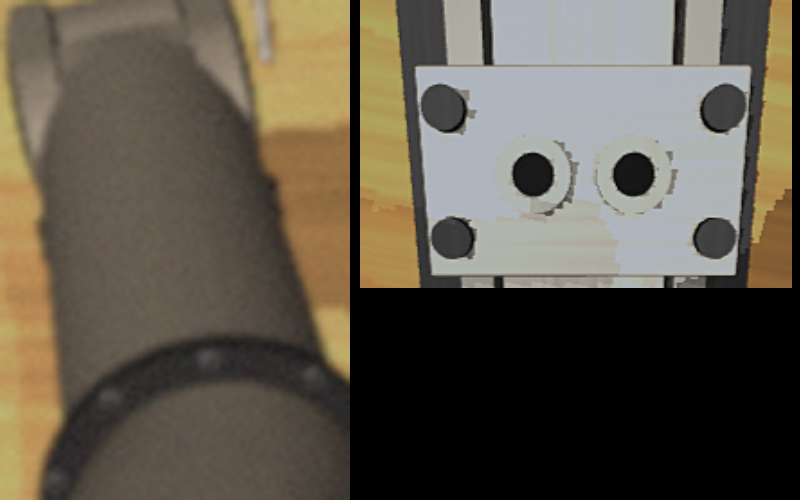

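The right-hand picture shows the base running under the bridge and out beyond it, between the rails (columns 492–675). The arm hides the stop in the top view. Depth puts the base top at 25 mm, so it is on the deck. Releasing and backing off upward.

Call:
{"fn": "play_rows", "kwargs": {"deltas": [[24, [0, 0, 0], [0, 0, 0]], [30, [0, 0, 0], [0, 0, 0]], [60, [0, 0, 0], [0, 0, 0]], [85, [0, 0, 0], [0, 0, 0]], [85, [0, 0, 0], [0, 0, 0]], [85, [0, 0, 0], [0, 0, 0]], [85, [0, 0, 0], [0, 0, 0]]]}}

```text
clock: 11.5
tcp_pos: [0.5782, 0.0066, 0.0451]
orientation: [3.126, 0.297, -0.005]
contact_force: [-0.1, -1.1, -0.6]
grip_width: 0.085
```

Call:
{"fn": "play_rows", "kwargs": {"deltas": [[85, [0, 0, -10], [0, 0, 0]], [85, [0, 0, -40], [0, 0, 0]], [85, [0, 0, -80], [0, 0, 0]], [85, [-20, 0, -120], [0, 0, 0]], [85, [-30, 0, -150], [0, 0, 0]], [85, [-30, 0, -150], [0, 0, 0]], [85, [-30, 0, -150], [0, 0, 0]]]}}

```text
clock: 12.38
tcp_pos: [0.549, 0.0012, 0.1951]
orientation: [3.126, 0.298, -0.005]
contact_force: [0.1, -0.3, -0.5]
grip_width: 0.0851
```

```bash
python3 - <<'E'
from m import *
o=r.get_obs();im,d=r.grab_frame("wrist");np.savez("w7",im=im,d=d,**o);cv2.imwrite("pics/w7.png",im[...,::-1])
print(o["tcp_pos"],o["clock"]);P=cloud(d,cam("wrist",o));ok=d>0;Y=.190
e=np.array([np.cos(Y),np.sin(Y)]);f=np.array([-e[1],e[0]]);a=(P[...,:2]-J)@e*1e3;b=(P[...,:2]-J)@f*1e3;z=P[...,2]*1e3
m=ok&(z>75)&(z<95)&(abs(b)<20)&(abs(a+15)<30);print("lug a,b",a[m].mean(),b[m].mean(),z[m].mean(),np.percentile(a[m],[2,98]),np.percentile(b[m],[2,98]))
m=ok&(z>45)&(z<60)&(abs(b)<45);print("bridge a",np.percentile(a[m],[2,98]),"b",np.percentile(b[m],[2,98]))
m=ok&(abs(b)<15);
for x in range(84,140,2):
    k=m&(a>=x)&(a<x+2);print(x,k.sum(),np.median(z[k]).round(1) if k.any() else "",end=" | ")
m=ok&(z>20)&(z<33)&(abs(b)<22)&(a>5)&(a<32);q=P[m];print(np.linalg.lstsq(np.c_[a[m],b[m],np.ones(m.sum())],z[m],rcond=None)[0],z[m].mean())
E
```

```text
[0.54903359 0.00118591 0.19509438] 12.375
lug a,b -17.274229523535887 0.05331272945128431 84.57944710275528 [-32.44262384  -3.07175862] [-9.59518815  9.5493785 ]
bridge a [32.52940322 80.87394615] b [-37.80506058  38.63566662]
84 0  | 86 31 25.0 | 88 64 24.5 | 90 85 24.7 | 92 67 24.8 | 94 68 24.9 | 96 85 24.7 | 98 70 24.6 | 100 73 24.8 | 102 79 24.7 | 104 69 24.5 | 106 148 28.5 | 108 72 30.7 | 110 76 31.1 | 112 82 30.6 | 114 76 30.9 | 116 87 30.6 | 118 73 31.0 | 120 25 29.9 | 122 0  | 124 0  | 126 0  | 128 0  | 130 0  | 132 0  | 134 0  | 136 0  | 138 0  | [-6.40043513e-03  1.00764032e-03  2.49421101e+01] 24.822043174033535
```

View pics/w7.png

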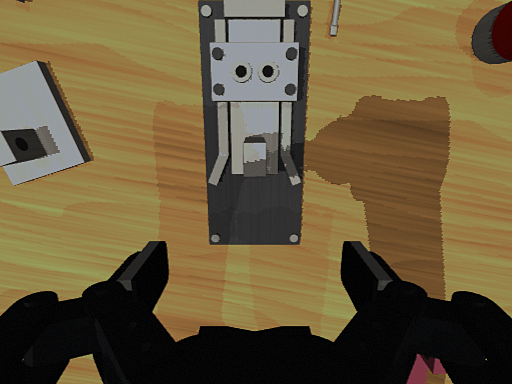

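The wrist view shows the lug at (255,155) in front of the bridge and the base running unbroken up to the stop at (255,8). The base top stays at about 24.7 mm right up to the stop face, with no gap. The lug-to-bridge spacing measures about 35 mm, against 35 mm expected. Handing in.

```bash
python3 -c "
from bench import r
print(r.hand_in(),r.get_obs()['clock'])"
```

```text
the job is handed in; nothing more can be done
the job is handed in; nothing more can be done
```

The narrow bracket is in the drill jig, home against the end stop, lying flat and released, and I handed the job in. It was done at about 12.4 s on the clock, and `hand_in` gives no verdict.

I gripped it by the lug, carried it over to the mouth, aligned it from the wrist camera and slid it under the bridge. It stopped against the end stop at about 5–7 N. I then set it down, opened the fingers and backed off upward.

Last checks from the wrist camera, after release:

- **Against the stop:** the base top runs level at about 24.7 mm above the bench, right up to the stop face, with no deck gap showing. The lug front to the bridge measured about 35 mm, as it should be when home.
- **Flat and centred:** the tilt is below about 0.01 rad. The lug's centre is within about 0.5 mm of the jig's centreline.
- **Touching nothing:** the force readings were close to zero with the gripper clear.
- **Disagreement:** absolute positions along the jig read about 3 mm short for the bridge, stop and lug alike. I took this as calibration and axis-origin error and relied on the spacings instead.
- **Bystanders:** I did not re-measure their positions at the end. The arm's path stayed clear of them and I felt no unexpected contact.

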